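# Shut and lock a computer's access panel

## Robot

A 6-joint arm with a two-finger parallel gripper is mounted at the origin on the work surface. World frame = base frame: x ahead of the robot, y to its left, z up, the work surface at z = 0. Lengths are in m, angles in degrees, forces in N, time in s.
With the tool pointing down it reaches from about 0.4 to 0.825 m from the base axis. Payload 7 kg.
Tool frame: the origin (TCP) lies midway between the tips of the shut fingers; the grasp point (between the pads) lies ctrl.tcp_to_grasp behind it (ctrl.tcp_to_grasp is the distance from the TCP to the grasp point, in m); z points along the fingers, y is the line along which they close (so a half turn about z gives the same grasp; the last joint's range is limited). The gripper opens to 88 mm and grips with 3 to 60 N. Pads are 19 mm wide; open, the fingers measure 130 mm over their backs; the gripper's body (78 mm by 193 mm) begins 47 mm behind the grasp point.
Start: joints at [-55.399, 20.546, 0.682, 0, -70.136, -16.507], TCP at [0.21, -0.642, 0.227] pointing down, gripper open.
Joint ranges: [-176.03, 176.03], [-82.01, 121.73], [-58.28, 71.71], [-173.87, 95.51], [-174.79, -0.11], [-173.66, 173.66]. Speed limits (degrees/s): [136.94, 136.94, 172.46, 180, 180, 180].

## Interface

Orientations are given as [roll, pitch, yaw] about the fixed x, y, z axes, in that order (R = Rz(yaw) Ry(pitch) Rx(roll)).
In Python, from plant import ctrl, imaging, close_job gives the robot as it stands.
- The arm moves only by the shell command python3 -m crank 'ROWS'. ROWS is JSON, a list of rows, each a list of 3 entries, a list of its own where there are three numbers: the shift along the world's x, y, z in m, then the turn, a rotation vector about the world's x, y, z in degrees, then the opening, from -1 (shut) to 1 (fully open), so that 0 is half open. A call has 1 to 12 rows; each row shifts and turns the commanded pose from where the row before left it; what a row does not reach is not made up. A row lasts 1/10 s, in which the tool goes at most 50 mm and 8.59 degrees, less where a joint would pass 70% of its speed; a pose out of reach is approached as far as the arm can. A call is refused whole if a number of a shift passes 0.05 or a number of a turn 8.59, either way. A call with a gripper value outside its range is refused whole. The fingers move at their own pace and stop on an object; the grip force is fixed at half the most. Time passes only in rows, so rows that do not move let the fingers close. It gives the time, the measured TCP pose, the force, the opening and the grip force at its end, in the units of the state.
- ctrl.get_obs(): the state, without advancing time (a new reading comes with each control period).
- imaging.snapshot(name): name is "scene" or "top"; returns (picture, depth): 420x560x3 uint8, blue, green, red; 420x560 float32, m along the optical axis (not along the pixel's ray), 0 where there is no reading.
- imaging.camera_model(name): a dict with "mtx" (3x3 intrinsics, pixels), "R" (3x3) and "t" (3): a world point X has camera coordinates R X + t. Camera axes: x right, y down, z forward; pixel columns grow to the right and rows downward; lengths in m; the calibration is good to about 2 mm. A picture is of the moment at which its call begins. camera_model takes no time and is no camera call.
- close_job(): hands the job in; it is judged then, once.
The state is a dict: "clock": time; "joint_pos": joint angles; "qvel": joint speeds; "tau": joint torques, N m; "tool_pos": TCP position; "orientation": TCP orientation; "force": force on the tool from outside, world axes, zero at the start; "moment": the same for the moment, N m; "opening": finger opening in m; "gripper_force": force on a finger pad.
Only numpy, scipy, OpenCV 4.12 (cv2) and the standard library are available. Lean on these libraries where they do the work, as an engineer would, in place of code of your own. Each camera call takes 0.05 s, during which the arm holds its last target. There are 200 camera calls.

## Task

The grey access panel on the computer lying on the desk is ajar: push it down with the fingertips until it lies fully shut, then set a fingertip in the slot of its orange quarter-turn fastener and turn it clockwise, seen from above, as far as it goes, so that the panel is locked. Do not raise the panel any further, turn the fastener only once the panel is shut, and leave everything else on the desk where it is, without lifting anything.

Things in the scene. Friction and masses are not known exactly. Their poses are not given: they have to be found in the camera images.
- case: White computer case lying flat on the desk, fixed: 280 mm (x) x 340 mm (y) x 110 mm tall; open on top, covered by the grey access panel. Origin: centre of its underside, on the desk. Its front is its -x side, towards the robot. Its yaw varies.
- panel (a joint): Angle (rad) of the grey access panel, 280 x 340 x 6 mm, hinged along the case's far (+x) top edge, 110 mm above the desk. 0 = shut, a hard stop: it lies flat, upper face 116 mm above the desk. Larger = front edge raised; starts ajar at 0.15 to 0.40. Stiff hinge, stays where left; 2 to 6 N near the front edge moves it.
- push_spot (a point): A flat bare spot on the panel's upper face, 240 mm from the hinge line and 110 mm to the +y side of the panel's middle: a good place to push it down. z axis is the panel's upward normal. It comes down on an arc about the hinge.
- cam (a joint): Angle (rad) of the cam fastener's orange dial, on the panel. 0 = unlocked: slot across the case, its white end at the red dot (-y side). Grows clockwise seen from above; hard stop at 1.571 = locked: white end at the green dot (front), a tongue below catches under the case's rim. Starts at 0 to 0.25, turns with 0.12 N m, stays where left.
- slot (a point): Centre of the orange dial (100 mm across), on its axis at its top face, 22 mm above the panel's upper face. One straight slot runs right across: 32 mm wide, 100 long, 18 deep, ended by a fixed black collar (118 mm across, 20 high). x axis: along the slot to its white end; z: up out of the dial.
- mouse: Bystander, to be left alone: computer mouse, black, 105 x 60 x 26 mm. Loose, on the desk. Origin: on its underside.
- mug: Bystander, to be left alone: blue ceramic mug, 80 mm across, 95 mm tall, handle at +y. Loose, on the desk. Origin: on its underside.
- tape: Bystander, to be left alone: yellow roll of tape lying flat, 90 mm across, 24 mm tall. Loose, on the desk. Origin: on its underside.
- screwdriver: Bystander, to be left alone: screwdriver with a red handle lying on the desk, along its x axis, about 200 mm long. Loose, on the desk. Origin: on its underside, near its middle.
- screw_jar: Bystander, to be left alone: small glass screw jar with a black cap, 52 mm across, 60 mm tall. Loose, on the desk. Origin: on its underside.
- drive: Bystander, to be left alone: flat aluminium storage drive, 100 x 70 x 12 mm. Loose, on the desk. Origin: on its underside.

How it is judged:
By the outcome, as a careful person would: the job done as asked, in the order asked, and still so for the second after the job is handed in, with the robot touching nothing.
It also fails if it takes over 45 s, if anything falls off the work surface, if the arm or the gripper's body presses on something with over 40 N, if the wrist force passes 120 N, or if a joint passes its speed limit or range.

## Working session

There is one attempt and no reset: what is moved stays moved. The work goes in short steps, Python scripts to look and compute and a shell command to move; the robot and the scene stay as the last step left them, time stands still between calls to the robot, and variables do not carry over. Pictures are saved under pics/ and viewed, at most 10 in all, crops included, and the job is handed in when it is done.

```bash
mkdir -p pics; cat > h.py <<'E'
import numpy as np, cv2
from plant import ctrl, imaging
def shot(n, f):
    im,d=imaging.snapshot(n); cv2.imwrite('pics/'+f+'.png',im); np.savez('/tmp/'+f+'.npz',im=im,d=d); return im,d
def cloud(n,d):
    c=imaging.camera_model(n); K=np.array(c['mtx']);R=np.array(c['R']);t=np.array(c['t'])
    v,u=np.indices(d.shape); P=np.stack([(u-K[0,2])/K[0,0]*d,(v-K[1,2])/K[1,1]*d,d],-1)
    W=(P-t)@R; W[d==0]=np.nan; return W
E
python3 - <<'E'
from h import *
for n in('scene','top'): 
    shot(n,n+'0')
o=ctrl.get_obs();print(o);print(ctrl.tcp_to_grasp)
E
```

```text
{'clock': 0.1, 'joint_pos': array([-5.53992885e+01,  2.05872400e+01,  6.39357755e-01, -1.64978802e-02,
       -7.01360581e+01, -1.65065216e+01]), 'qvel': array([-0.04569036, -0.06837301,  0.14651443,  0.1087112 , -0.03237137,
        0.01106746]), 'tau': array([-1.00826928e-03, -5.84163630e+01,  2.93752116e+01,  7.01552957e+00,
        1.01667762e-02, -5.00251053e-05]), 'tool_pos': array([ 0.20947069, -0.64121957,  0.22572385]), 'orientation': array([ 1.79915112e+02, -8.98078808e-03, -1.61911421e+02]), 'force': array([-0.45720387,  0.28348211, -0.40349493]), 'moment': array([ 0.00799703, -0.01328696, -0.04686881]), 'gripper_force': 0.0, 'opening': 0.08791620037522993}
0.0188
```

View pics/top0.png

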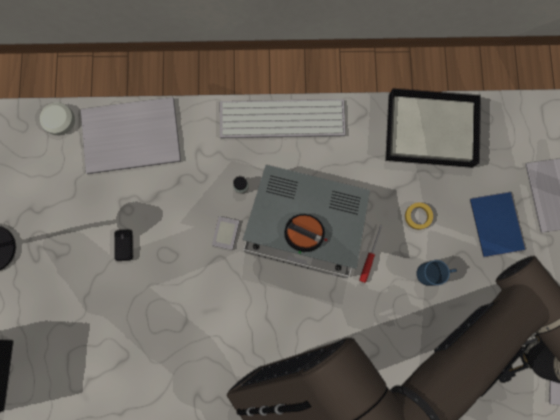

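View pics/scene0.png

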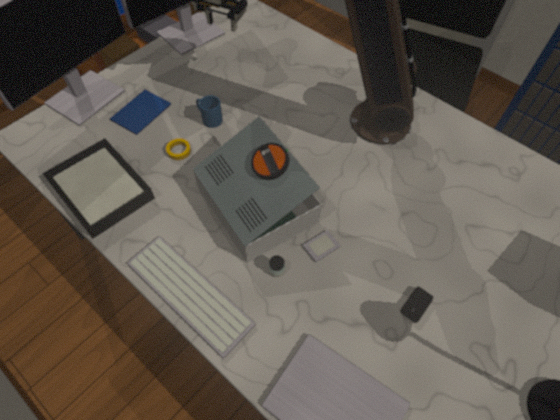

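The top view (up is +x, left is +y) shows the panel at about cols 245-370, rows 165-275, and the dial at (304,232). Nothing is near enough to get in the way. Next I'll measure the panel and dial.

```bash
cat > m.py <<'E'
from h import *
def measure(f):
    im,d=shot('top',f); W=cloud('top',d)
    hsv=cv2.cvtColor(im,cv2.COLOR_BGR2HSV)
    reg=np.zeros(d.shape,bool); reg[155:285,235:385]=1
    X=W[...,0];Y=W[...,1];Z=W[...,2]
    org=reg&(hsv[...,0]<14)&(hsv[...,1]>150)&(hsv[...,2]>80)&(Z>.1)
    oc=W[org]; c0=np.median(oc,0)
    print('orange n',org.sum(),'mean',oc.mean(0),'minmax',oc.min(0),oc.max(0))
    up=reg&(Z>.1)&(im[...,0].astype(int)-im[...,2]>-5)&(np.hypot(X-c0[0],Y-c0[1])>.07)
    up=cv2.erode(up.astype(np.uint8),np.ones((3,3)))>0
    P=W[up]
    for _ in range(6):
        A=np.c_[P[:,:2],np.ones(len(P))]; s=np.linalg.lstsq(A,P[:,2],rcond=None)[0]; r=P[:,2]-A@s; P=P[abs(r)<max(2*r.std(),.002)]
    n=np.array([-s[0],-s[1],1]);n/=np.linalg.norm(n)
    print('n',n,'tilt',np.arccos(n[2]),'downhill yaw',np.degrees(np.arctan2(-s[1],-s[0])),'N',len(P),'res',r.std())
    on=abs(Z-(X*s[0]+Y*s[1]+s[2]))<.006
    on&=reg&(np.hypot(X-c0[0],Y-c0[1])<.4)&(Z>.1)
    rect=cv2.minAreaRect(W[on][:,:2].astype(np.float32)); print('rect',rect,'corners',cv2.boxPoints(rect))
    for x,y in cv2.boxPoints(rect): print(x,y,s@[x,y,1])
    h=(oc@n)-(s[2]*n[2]); print('dial height over panel',np.median(h))
    mm=(h>np.median(h)-.006); a=oc[mm]; print('circle',cv2.minEnclosingCircle(a[:,:2].astype(np.float32)), 'z',np.median(a[:,2]))
    (cx,cy),r=cv2.minEnclosingCircle(a[:,:2].astype(np.float32))
    ins=(np.hypot(X-cx,Y-cy)<.047)&~org&(Z>.1)
    q=W[ins]; k=W[ins][:,:2]-[cx,cy]; w,v=np.linalg.eigh(np.cov(k.T)); print('slot axis yaw',np.degrees(np.arctan2(v[1,1],v[0,1])),'n',ins.sum(),w)
    wh=ins&(im.min(-1)>120); print('white',W[wh].mean(0) if wh.any() else None, wh.sum())
    x0,x1,y0,y1=235,385,155,285
    cv2.imwrite('pics/'+f+'_c.png',cv2.resize(im[y0:y1,x0:x1],None,fx=5,fy=5,interpolation=cv2.INTER_CUBIC)[:600])
if __name__=='__main__':
    import sys; np.set_printoptions(precision=4,suppress=True); measure(sys.argv[1])
E
python3 m.py t1
```

```text
orange n 603 mean [ 0.5616 -0.0747  0.213 ] minmax [ 0.5141 -0.1242  0.1879] [ 0.6082 -0.0259  0.2362]
n [ 0.3536 -0.0984  0.9302] tilt 0.3757617611659893 downhill yaw -15.545981402581564 N 5562 res 0.0023530205880697
rect ((0.6210428476333618, -0.09137372672557831), (0.34066224098205566, 0.2639074921607971), 74.61119079589844) corners [[ 0.4486 -0.2206]
 [ 0.7031 -0.2906]
 [ 0.7935  0.0378]
 [ 0.539   0.1079]]
0.4486196 -0.22058174 0.21889476213864748
0.7030653 -0.2906143 0.11478190150363166
0.7934661 0.037834287 0.11515056018427816
0.5390204 0.10786685 0.21926342081929404
dial height over panel 0.020834574591555466
circle ((0.5608022212982178, -0.07469649612903595), 0.050471533089876175) z 0.21566242055525833
slot axis yaw 62.233520521861834 n 218 [0.     0.0008]
white None 0
```

View pics/t1_c.png

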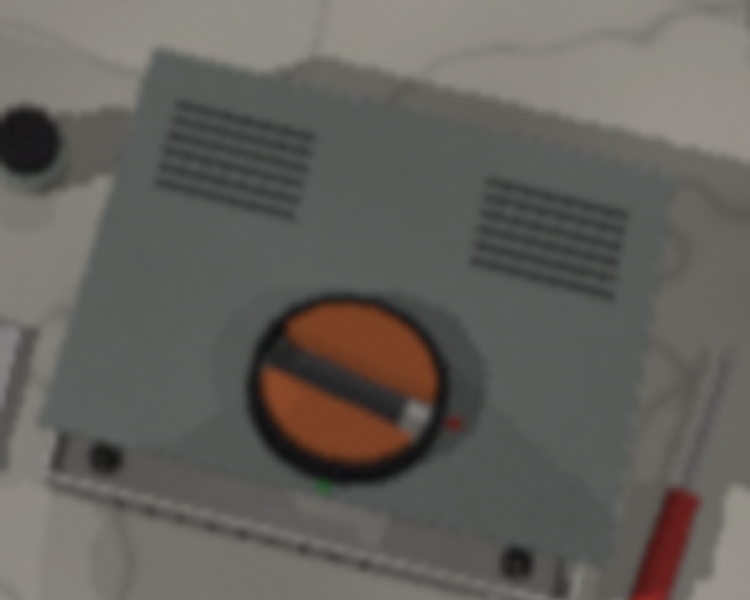

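Panel tilt is 0.376 and case yaw is about -15.5°. The white slot end points at yaw of about -118°. The hinge middle is at (0.746,-0.126), so the push spot is at (0.562,0.039,0.204) and moves to (0.544,0.044,0.116) when shut. I'll move above it with the fingers shut, turning the tool to yaw -28° (tool y along the slot).

```bash
python3 -m crank '[[[0.02,0.04,0.015],[0,0,8],-1],[[0.02,0.04,0.015],[0,0,8],-1],[[0.022,0.042,0.01],[0,0,8],-1],[[0.022,0.042,0.01],[0,0,8],-1],[[0.022,0.042,0.01],[0,0,8],-1],[[0.022,0.042,0.01],[0,0,8],-1],[[0.022,0.042,0.01],[0,0,8],-1],[[0.022,0.042,0],[0,0,8],-1],[[0.022,0.042,0],[0,0,8],-1],[[0.022,0.042,0],[0,0,8],-1],[[0.022,0.042,0],[0,0,8],-1],[[0.022,0.042,0],[0,0,8],-1]]'
```

```text
clock: 1.35
tool_pos: [0.4699, -0.1397, 0.3067]
orientation: [-180.0, -0.0, -65.6]
force: [1.2, -0.4, 0.4]
opening: 0.0016
gripper_force: 0.0
```

```bash
python3 -m crank '[[[0.018,0.036,0],[0,0,7.5],-1],[[0.018,0.036,0],[0,0,7.5],-1],[[0.018,0.036,0],[0,0,7.5],-1],[[0.019,0.036,-0.01],[0,0,7.5],-1],[[0.019,0.035,-0.015],[0,0,7.6],-1],[[0,0,-0.03],[0,0,0],-1],[[0,0,-0.02],[0,0,0],-1],[[0,0,0],[0,0,0],-1]]'; python3 -c "
from plant import ctrl;print(ctrl.get_obs()['joint_pos'])"
```

```text
clock: 2.15
tool_pos: [0.5597, 0.0374, 0.2282]
orientation: [179.8, 0.3, -28.3]
force: [-0.1, 0.2, 0.5]
opening: 0.0006
gripper_force: 0.0
[ 2.37708954e+01  1.00093515e+01 -1.34856622e+01 -6.44149463e-02
 -6.68563154e+01  3.79593417e+01]
```

```bash
python3 -m crank '[[[0,0,-0.01],[0,0,0],-1],[[0,0,-0.01],[0,0,0],-1],[[-0.003,0.001,-0.01],[0,0,0],-1],[[-0.003,0.001,-0.01],[0,0,0],-1],[[-0.003,0.001,-0.01],[0,0,0],-1]]'; python3 -m crank '[[[-0.003,0.001,-0.01],[0,0,0],-1],[[-0.002,0,-0.01],[0,0,0],-1],[[-0.001,0,-0.01],[0,0,0],-1],[[-0.001,0,-0.01],[0,0,0],-1]]'
```

```text
clock: 2.65
tool_pos: [0.5524, 0.0402, 0.1814]
orientation: [-180.0, -0.0, -28.3]
force: [-0.1, -1.2, 2.9]
opening: 0.0006
gripper_force: 1.8
clock: 3.05
tool_pos: [0.5453, 0.0417, 0.1407]
orientation: [-180.0, 0.0, -28.3]
force: [-1.2, 1.3, 3.4]
opening: 0.0
gripper_force: 1.8
```

```bash
python3 -m crank '[[[0,0,-0.008],[0,0,0],-1],[[0,0,-0.008],[0,0,0],-1],[[0,0,-0.004],[0,0,0],-1],[[0,0,-0.003],[0,0,0],-1],[[0,0,-0.002],[0,0,0],-1],[[0,0,0],[0,0,0],-1]]'
```

```text
clock: 3.65
tool_pos: [0.5458, 0.0413, 0.1165]
orientation: [-180.0, -0.0, -28.3]
force: [-0.5, 0.1, 0.5]
opening: 0.0004
gripper_force: 0.0
```

```bash
python3 -m crank '[[[0,0,-0.002],[0,0,0],-1],[[0,0,0],[0,0,0],-1]]'; python3 -m crank '[[[0,0,-0.002],[0,0,0],-1],[[0,0,0],[0,0,0],-1]]'
```

```text
clock: 3.85
tool_pos: [0.5461, 0.0414, 0.1162]
orientation: [-180.0, -0.1, -28.3]
force: [-7.1, 0.7, 13.8]
opening: 0.0002
gripper_force: 7.3
clock: 4.05
tool_pos: [0.5462, 0.0414, 0.116]
orientation: [-179.9, -0.1, -28.2]
force: [-12.6, 2.6, 30.6]
opening: 0.0005
gripper_force: 15.2
```

Hard stop reached at z 0.116, so the panel is shut. I'll lift clear and measure the dial.

```bash
python3 -m crank '[[[0,0,0.01],[0,0,0],-1],[[0,0,0.03],[0,0,0],-1],[[0,0,0.04],[0,0,0],-0.1],[[0,0.04,0.03],[0,0,0],-0.1],[[0,0.045,0],[0,0,0],-0.1],[[0,0.045,0],[0,0,0],-0.1],[[0,0.03,0],[0,0,0],-0.1],[[0,0,0],[0,0,0],-0.1]]'; python3 m.py t2
```

```text
clock: 4.85
tool_pos: [0.5459, 0.2048, 0.2222]
orientation: [-180.0, -0.0, -28.1]
force: [-0.1, -0.4, -0.7]
opening: 0.0382
gripper_force: 0.0
orange n 510 mean [ 0.5381 -0.0682  0.1368] minmax [ 0.4882 -0.1165  0.1168] [ 0.5864 -0.0183  0.1486]
n [-0.0013 -0.0015  1.    ] tilt 0.0019694529265316093 downhill yaw -130.1174449526151 N 6406 res 0.0028080195558761374
rect ((0.6100451946258545, -0.08817555010318756), (0.34033286571502686, 0.28122371435165405), 74.54647064208984) corners [[ 0.4292 -0.2147]
 [ 0.7002 -0.2897]
 [ 0.7909  0.0384]
 [ 0.5199  0.1133]]
0.4291749 -0.21472296 0.1153679169844626
0.70023155 -0.2896569 0.11559903895395082
0.7909155 0.03837186 0.11620816133050832
0.51985884 0.11330581 0.1159770393610201
dial height over panel 0.02158794090493582
circle ((0.5380471348762512, -0.06827715039253235), 0.050047922879457474) z 0.1378067571473014
slot axis yaw 62.11609896801408 n 305 [0.0001 0.0007]
white None 0
```

View pics/t2_c.png

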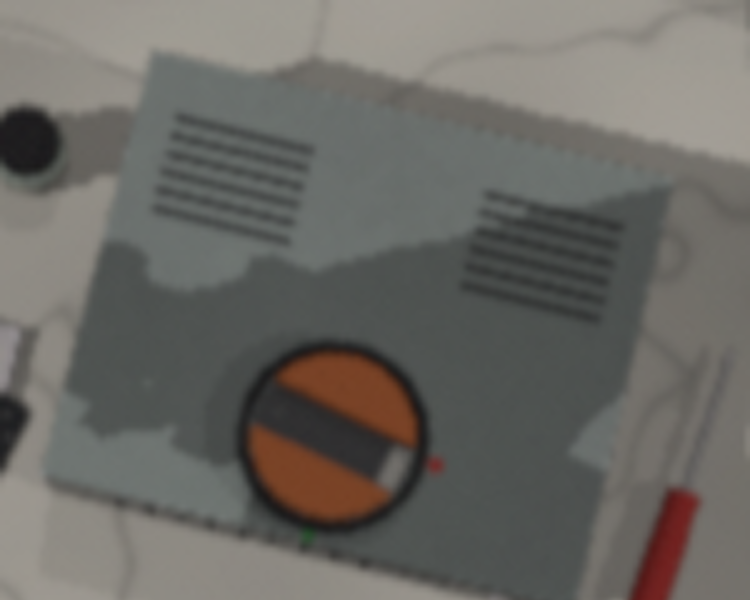

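The panel lies flat (tilt ~0.002). The dial centre is at (0.538,-0.068), top at z 0.138, with the slot along yaw -118°, matching the tool. I'll hover, then insert.

```bash
python3 -m crank '[[[-0.001,-0.045,0],[0,0,0],-0.1],[[-0.001,-0.045,0],[0,0,0],-0.1],[[-0.001,-0.045,0],[0,0,0],-0.1],[[-0.001,-0.045,0],[0,0,0],-0.1],[[-0.002,-0.045,0],[0,0,0],-0.1],[[-0.002,-0.03,-0.02],[0,0,0],-0.1],[[0,-0.018,-0.03],[0,0,0],-0.1],[[0,0,-0.01],[0,0,0],-0.1],[[0,0,0],[0,0,0],-0.1]]'
```

```text
clock: 5.8
tool_pos: [0.5365, -0.0726, 0.1612]
orientation: [179.9, 0.1, -28.4]
force: [-0.1, 1.3, 0.1]
opening: 0.0394
gripper_force: 0.0
```

```bash
python3 -m crank '[[[0.001,0.004,-0.01],[0,0,0],-0.1],[[0,0,-0.01],[0,0,0],-0.1],[[0,0,-0.005],[0,0,0],-0.1],[[0,0,0],[0,0,0],-0.1]]'; python3 -m crank '[[[0,0,-0.005],[0,0,0],-0.1],[[0,0,-0.004],[0,0,0],-0.1],[[0,0,0],[0,0,0],-0.1]]'
```

```text
clock: 6.2
tool_pos: [0.5383, -0.0671, 0.1368]
orientation: [180.0, 0.1, -28.3]
force: [-1.3, -0.7, 0.1]
opening: 0.0397
gripper_force: 0.0
clock: 6.5
tool_pos: [0.5383, -0.0676, 0.128]
orientation: [180.0, 0.0, -28.3]
force: [0.1, 0.2, 0.4]
opening: 0.0392
gripper_force: 0.0
```

The fingers are in the slot with no contact force. Turning clockwise.

```bash
python3 -m crank '[[[0,0,-0.002],[0,0,-6],-0.1],[[0,0,0],[0,0,-6],-0.1],[[0,0,0],[0,0,-6],-0.1],[[0,0,0],[0,0,-6],-0.1],[[0,0,0],[0,0,-6],-0.1]]'; python3 -c "
from plant import ctrl;print(ctrl.get_obs()['moment'])"; python3 -m crank '[[[0,0,0],[0,0,-6],-0.1],[[0,0,0],[0,0,-6],-0.1],[[0,0,0],[0,0,-6],-0.1],[[0,0,0],[0,0,-6],-0.1],[[0,0,0],[0,0,-6],-0.1],[[0,0,0],[0,0,-6],-0.1],[[0,0,0],[0,0,-4],-0.1]]';python3 -c "
from plant import ctrl;print(ctrl.get_obs()['moment'])"
```

```text
clock: 7.0
tool_pos: [0.539, -0.0679, 0.1266]
orientation: [-180.0, -0.0, -58.5]
force: [1.9, -1.8, -2.6]
opening: 0.0393
gripper_force: 2.2
[-0.82196364 -0.55336327  0.12202028]
clock: 7.7
tool_pos: [0.5391, -0.0684, 0.1267]
orientation: [-179.9, -0.1, -98.5]
force: [2.4, -5.0, -2.9]
opening: 0.0396
gripper_force: 2.8
[-1.92178106 -0.91106537  0.09108113]
```

```bash
M='from plant import ctrl;print(ctrl.get_obs()["moment"])'; python3 -m crank '[[[0,0,0],[0,0,-6],-0.1],[[0,0,0],[0,0,-4],-0.1],[[0,0,0],[0,0,0],-0.1]]';python3 -c "$M"; python3 -m crank '[[[0,0,0],[0,0,-3],-0.1],[[0,0,0],[0,0,-2],-0.1],[[0,0,0],[0,0,0],-0.1]]';python3 -c "$M"
```

```text
clock: 8.0
tool_pos: [0.539, -0.0685, 0.1268]
orientation: [-180.0, -0.1, -108.4]
force: [1.9, -3.9, -1.1]
opening: 0.0392
gripper_force: 1.7
[-1.38477562 -0.57990093  0.06643846]
clock: 8.3
tool_pos: [0.5389, -0.0685, 0.1268]
orientation: [-180.0, -0.1, -113.4]
force: [1.4, -5.9, -1.0]
opening: 0.0396
gripper_force: 2.2
[-1.90149445 -0.61364272  0.14106103]
```

```bash
M='from plant import ctrl;print(ctrl.get_obs()["moment"])'; python3 -m crank '[[[0,0,0],[0,0,-2.5],-0.1],[[0,0,0],[0,0,0],-0.1]]';python3 -c "$M"; python3 -m crank '[[[0,0,0],[0,0,-2.5],-0.1],[[0,0,0],[0,0,0],-0.1]]';python3 -c "$M"
```

```text
clock: 8.5
tool_pos: [0.5388, -0.0687, 0.1268]
orientation: [-180.0, -0.1, -115.7]
force: [1.3, -5.5, -2.2]
opening: 0.0395
gripper_force: 16.8
[-2.32150123 -0.4879736   1.26489752]
clock: 8.7
tool_pos: [0.5388, -0.0688, 0.1268]
orientation: [-179.9, -0.2, -118.0]
force: [0.8, -6.3, -1.9]
opening: 0.0398
gripper_force: 43.4
[-2.35269851 -0.40886031  3.45890588]
```

The moment jumped to 3.5 N m at yaw -118°, so the dial is on its stop. I'll back off within the slot play, lift out and check.

```bash
python3 -m crank '[[[0,0,0],[0,0,5],-0.1],[[0,0,0],[0,0,4],-0.1],[[0,0,0],[0,0,0],-0.1],[[0,0,0.01],[0,0,0],-0.1],[[0,0,0.02],[0,0,0],-0.1],[[0,0,0.04],[0,0,0],-0.1],[[0,0.04,0.03],[0,0,0],-0.1],[[0,0.045,0],[0,0,0],-0.1],[[0,0.045,0],[0,0,0],-0.1],[[0,0.045,0],[0,0,0],-0.1],[[0,0.045,0],[0,0,0],-0.1],[[0,0.045,0],[0,0,0],-0.1]]'; python3 m.py t3
```

```text
clock: 9.9
tool_pos: [0.5384, 0.1993, 0.2279]
orientation: [-180.0, 0.1, -109.4]
force: [1.0, 0.5, 0.0]
opening: 0.0394
gripper_force: 0.0
orange n 501 mean [ 0.5374 -0.0683  0.1374] minmax [ 0.4894 -0.1169  0.1067] [ 0.5867 -0.0182  0.1495]
n [-0.0002 -0.0013  1.    ] tilt 0.0013510166697474745 downhill yaw -98.19421988734446 N 6274 res 0.0027694530308484577
rect ((0.6100705862045288, -0.08835992217063904), (0.34033411741256714, 0.2812671661376953), 74.62281799316406) corners [[ 0.4293 -0.2151]
 [ 0.7005 -0.2897]
 [ 0.7908  0.0384]
 [ 0.5196  0.113 ]]
0.42934793 -0.21514308 0.11566202798836765
0.7005461 -0.2897273 0.11561451387463834
0.79079324 0.03842324 0.11607070272266874
0.5195951 0.113007456 0.11611821683639806
dial height over panel 0.021700922828621266
circle ((0.5382917523384094, -0.06823969632387161), 0.05043208971619606) z 0.13781583756013555
slot axis yaw 164.98944810034516 n 315 [0.0001 0.0007]
white None 0
```

View pics/t3_c.png

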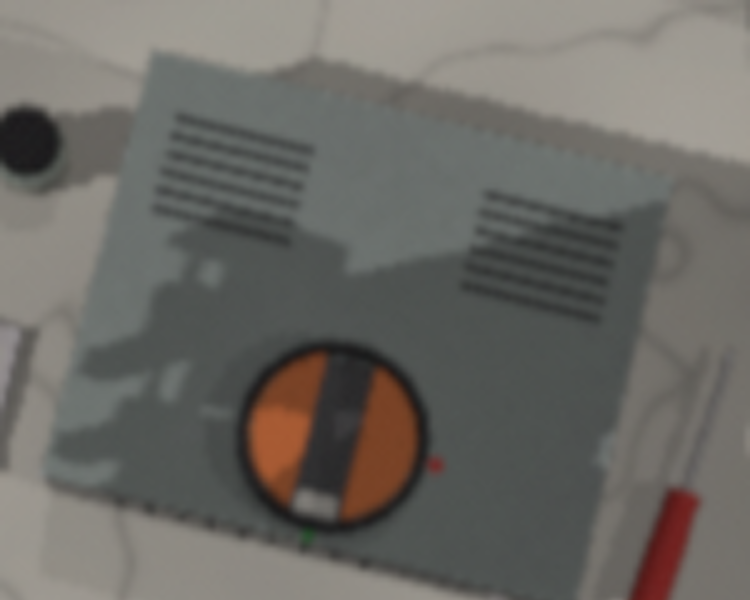

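View pics/t3.png

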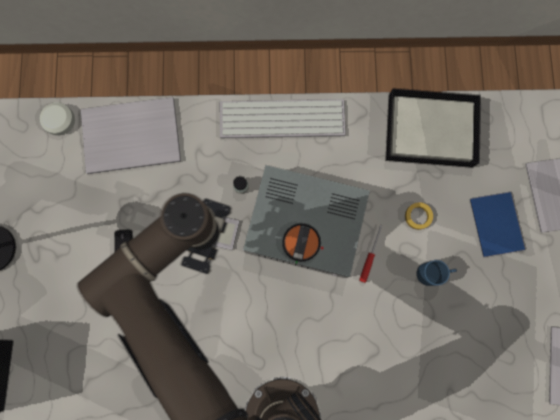

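The white end is at the green dot (slot yaw 165°, expected 164.5°). The panel is flat, the bystanders in view haven't moved, and the arm is clear.

```bash
python3 -c "
from plant import close_job;print(close_job())"
```

```text
the job is handed in; nothing more can be done
None
```

The panel is pushed fully shut and its fastener turned clockwise to its stop (locked, white end at the green dot); nothing else on the desk was touched, and the job was handed in at about 10 s.

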